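# Set out the glassware on a six-place stirrer

## Task

Get the stirrer ready for the extraction run: stand the conical flask on the stirring place directly in front of the brown bottle (on the control-panel side), the small beaker on the place directly in front of the white jar, and the large beaker on the place between the bottle and the jar, with the knobbed cover lying flat and centred on top of the large beaker. Centre each vessel on its marked place and set everything down gently and upright, without tipping or dropping the glass; leave the bottle and the jar where they stand.

Things in the scene. Friction and masses are not known exactly. Their poses are not given: they have to be found in the camera images.
- stirrer: Fixed white six-place magnetic stirrer, metal top 60 mm above the bench. Origin: on the bench under the top's centre; z up, -x to its front (low control panel, towards the robot), y to its left as the robot sees it. Stirring places: 76 mm dark rings with centre dots, front row x = -45 mm, back row x = +45 mm, each at y = 90, 0, -90 mm. Extent: x -152 to 103 mm, y +-145 mm.
- brown_bottle: Closed brown glass bottle, white cap, paper band, 54 mm diameter, 98 mm high, loose, already standing on the left or the right place of the stirrer's back row. Origin: centre of its underside, z up. It stays where it is.
- white_jar: Closed squat white plastic jar with white lid, 58 mm diameter, 66 mm high, loose, already standing on the other end place of the stirrer's back row. Origin: centre of its underside, z up. It stays where it is.
- flask_mid (a point): Conical clear glass flask, loose, 90 g, upright on the bench beside the stirrer: 105 mm high, base 64 mm diameter, tapering to a straight neck of 34 mm diameter from 72 to 105 mm above its underside, good to grip. This point: on its axis, half-way up (52.5 mm above its underside); z up. Round: yaw does not matter.
- large_beaker_mid (a point): Large clear glass beaker, loose, 85 g, open on top, upright on the bench beside the stirrer: 60 mm outer and 54 mm inner diameter, 80 mm high, straight sides, small spout. This point: on its axis, half-way up (40 mm above its underside); z up. Yaw does not matter.
- small_beaker_mid (a point): Small clear glass beaker, loose, 40 g, open on top, upright on the bench beside the stirrer: 42 mm outer diameter, 60 mm high, straight sides, small spout. This point: on its axis, half-way up (30 mm above its underside); z up. Yaw does not matter.
- cover_mid (a point): White plastic beaker cover, loose, 45 g, lying knob up on the bench beside the stirrer: flat disc 72 mm diameter, 5 mm thick, with an upright round knob in the middle, 18 mm diameter, 29 mm tall (34 mm high in all). Flat underside, to lie on a beaker's rim. This point: on its axis, half-way up (17 mm above its underside); z up. Yaw does not matter.
There are look-alikes about, which are no part of the job. What is shaped like the part that bears small_beaker_mid but blue is not meant.

How it is judged (in metres and radians):
At the end, for the whole second after the job is handed in: Flask in front of the bottle, small beaker in front of the jar, large beaker between them: each within 12 mm of its place's centre (x, y), upright, at rest on the plate; cover flat on the large beaker, centred within 9 mm; bottle and jar upright, within 12 mm of their starts (((y of brown_bottle in the frame of stirrer above 0 m and x of flask_mid in the frame of stirrer between -0.057 and -0.033 m and y of flask_mid in the frame of stirrer between 0.078 and 0.102 m and x of small_beaker_mid in the frame of stirrer between -0.057 and -0.033 m and y of small_beaker_mid in the frame of stirrer between -0.102 and -0.078 m) or (y of brown_bottle in the frame of stirrer below 0 m and x of flask_mid in the frame of stirrer between -0.057 and -0.033 m and y of flask_mid in the frame of stirrer between -0.102 and -0.078 m and x of small_beaker_mid in the frame of stirrer between -0.057 and -0.033 m and y of small_beaker_mid in the frame of stirrer between 0.078 and 0.102 m)) and x of large_beaker_mid in the frame of stirrer between 0.033 and 0.057 m and y of large_beaker_mid in the frame of stirrer between -0.012 and 0.012 m and z of flask_mid in the frame of stirrer between 0.1065 and 0.1185 m and angle between each of flask_mid, small_beaker_mid, large_beaker_mid, cover_mid, brown_bottle, white_jar's own z axis and vertical below 0.08 rad and linear speed of each of flask, small_beaker, large_beaker, cover below 0.02 m/s and z of small_beaker_mid in the frame of stirrer between 0.084 and 0.096 m and z of large_beaker_mid in the frame of stirrer between 0.094 and 0.106 m and horizontal distance between cover_mid and large_beaker_mid below 0.009 m and z of cover_mid in the frame of large_beaker_mid between 0.052 and 0.062 m and distance of each of brown_bottle, white_jar from where it was at the start of the episode below 0.012 m); the robot touches nothing.
It fails at once if the brown bottle or the white jar is pushed more than 15 mm from its place or tipped (distance of any of brown_bottle, white_jar from where it was at the start of the episode above 0.015 m or angle between any of brown_bottle, white_jar's own z axis and vertical above 0.35 rad).
It fails at once if the flask or a beaker is tipped by more than 40 degrees (angle between any of flask_mid, small_beaker_mid, large_beaker_mid's own z axis and vertical above 0.7 rad).
It fails at once if the flask, a beaker or the cover is dropped (falls free by more than about 40 mm) ((linear speed of flask above 0.9 m/s and contact force between flask and anything else below 0.01 N) or (linear speed of small_beaker above 0.9 m/s and contact force between small_beaker and anything else below 0.01 N) or (linear speed of large_beaker above 0.9 m/s and contact force between large_beaker and anything else below 0.01 N) or (linear speed of cover above 0.9 m/s and contact force between cover and anything else below 0.01 N)).
It also fails if it takes over 112 s, if anything falls off the work surface, if the arm or the gripper's body presses on something with over 40 N, if the wrist force passes 120 N, or if a joint passes its speed limit or range.

## Robot

A 7-joint arm with a two-finger parallel gripper is mounted at the origin on the work surface. World frame = base frame: x ahead of the robot, y to its left, z up, the work surface at z = 0. Lengths are in mm, angles in rad, forces in N, time in s.
With the tool pointing down it reaches from about 400 to 875 mm from the base axis. Payload 4.4 kg.
Tool frame: the origin (TCP) lies midway between the tips of the shut fingers; the grasp point (between the pads) lies 19 mm behind it; x points along the fingers, y is the direction in which the jaws open and shut, and the axes are right-handed (so a half turn about x gives the same grasp; the last joint's range is limited). The gripper opens to 85 mm and grips with 20 to 120 N. Pads are 22 mm wide; open, the fingers measure 114 mm over their backs; the gripper's body (76 mm by 85 mm) begins 54 mm behind the grasp point. The pads swing forward as they close: fully open they stand 13 mm farther back than shut.
Start: joints at [1.279, 0.628, 0.038, 1.517, -0.027, 0.996, -0.02], TCP at [145.553, -633.508, 231.313] pointing down, gripper open.
Joint ranges: [-3.06, 3.06], [-0.37, 2.12], [-1.25, 1.32], [0.18, 2.47], [-1.1, 4.24], [0.23, 1.98], [-2.94, 2.94]. Speed limits (rad/s): [2.57, 2.57, 3.14, 3.14, 3.14, 3.14, 3.14].

## Interface

Orientations are given as [roll, pitch, yaw] about the fixed x, y, z axes, in that order (R = Rz(yaw) Ry(pitch) Rx(roll)).
In Python, from cell import ctrl gives the robot as it stands.
- The arm moves only by the tool arm_command, never from a script. Its argument "series" is a list of rows, each a list of 7 numbers: the opening, from 0 (shut) to 1 (fully open), then the shift along the world's x, y, z in cm, then the turn, a rotation vector about the world's x, y, z in degrees. In form: [[claw, x, y, z, rx, ry, rz], ...]. A call has 1 to 20 rows; each row shifts and turns the commanded pose from where the row before left it; what a row does not reach is not made up. A row lasts 1/12 s, in which the tool goes at most 41.7 mm and 7.16 degrees, less where a joint would pass 70% of its speed; a pose out of reach is approached as far as the arm can. A call with a gripper value outside its range is refused whole. The fingers move at their own pace and stop on an object; the grip force is fixed at half the most. Time passes only in rows, so rows that do not move let the fingers close. It gives the time, the measured TCP pose, the force and the opening at its end, in the units of the state.
- ctrl.read_state(): the state, without advancing time (a new reading comes with each control period).
- ctrl.get_image(name): name is "side" or "top"; returns the picture (384x512x3 uint8, blue, green, red); there is no depth.
- ctrl.calibration(name): a dict with "fovy" (degrees; the focal length in pixels is half the picture's height over the tangent of half this angle, whatever the lens; pixels are square), "cx", "cy" (the principal point, pixels), "cam_to_world" (4x4, takes a point from camera to world coordinates). Camera axes: x right, y up, looking along -z (the intrinsics and any distortion apply to the point x, -y, -z); pixel columns grow to the right and rows downward; lengths in mm; the calibration is good to about 2 mm. A picture is of the moment at which its call begins. calibration takes no time and is no camera call.
- ctrl.finish_job(): hands the job in, once; it reports no verdict.
Trained networks look in the newest picture that a camera, given by its name, has taken for a name from the list of things; names that differ only in an ending like _2 or _b are one class to them, and where a whole thing is asked for, a point or a joint stands for the part that bears it (a point fixed in the world has none). Each returns a list of dicts, best first, with "conf" (0 to 1); they miss things now and then, are a little off and sometimes report something else, mostly with a low value. They report only what shows in the picture. A call takes as long as a camera call. They do not tell look-alikes from the thing itself.
- ctrl.spot_in(label, camera): "centre" ([x, y, z] in mm, in world coordinates, good to about 4 mm: the middle of the surface that is visible of it).
The state is a dict: "clock": time; "qpos": joint angles; "qd": joint speeds; "tau": joint torques, N m; "eef_pos": TCP position; "tool_rot": TCP orientation; "force": force on the tool from outside, world axes, zero at the start; "torque": the same for the moment, N m; "width": finger opening in mm.
Only numpy, scipy, OpenCV 4.12 (cv2) and the standard library are available. Lean on these libraries where they do the work, as an engineer would, in place of code of your own. Each camera call takes 0.05 s, during which the arm holds its last target.

## Working session

There is one attempt and no reset: what is moved stays moved. The work goes in short steps, Python scripts to look and compute and a tool call to move; the robot and the scene stay as the last step left them, time stands still between calls to the robot, and variables do not carry over. Pictures are saved under pics/ and viewed, and the job is handed in when it is done.

Besides the shell and the picture viewer there is one more tool, called after ">>>" as name([rows], argument=value, ...), one row to a line, values as JSON. arm_command: Moves the arm, as the interface text tells. Its arguments: {"type":"object","properties":{"series":{"type":"array"}},"required":["series"]}

```bash
mkdir -p pics; python3 - <<'E'
from cell import ctrl
import cv2
for n in ("side","top"):
    cv2.imwrite(f"pics/{n}0.png",ctrl.get_image(n)); print(n,ctrl.calibration(n))
for l in ["stirrer","brown_bottle","white_jar","flask_mid","large_beaker_mid","small_beaker_mid","cover_mid"]:
    for n in ("top","side"):
        print(l,n,[( [round(v) for v in d["centre"]],round(d["conf"],2)) for d in ctrl.spot_in(l,n)])
print(ctrl.read_state())
E
```

```text
side {'fovy': 53.98346629320941, 'cx': 257.5122248029923, 'cy': 197.3197237900732, 'cam_to_world': array([[ 9.80165169e-01,  1.38980581e-01, -1.41282127e-01,
         4.29636088e+02],
       [-1.98027957e-01,  7.14964678e-01, -6.70529967e-01,
        -5.62851947e+02],
       [ 7.82108617e-03,  6.85207930e-01,  7.28305515e-01,
         7.41142443e+02],
       [ 0.00000000e+00,  0.00000000e+00,  0.00000000e+00,
         1.00000000e+00]])}
top {'fovy': 43.41162747188779, 'cx': 256.1932861662244, 'cy': 193.12401501157575, 'cam_to_world': array([[ 1.21450769e-02,  9.92388052e-01, -1.22549793e-01,
         3.80221711e+02],
       [-9.99914648e-01,  1.26436586e-02,  3.29152209e-03,
         5.64322555e+01],
       [ 4.81594494e-03,  1.22499358e-01,  9.92456908e-01,
         1.47496414e+03],
       [ 0.00000000e+00,  0.00000000e+00,  0.00000000e+00,
         1.00000000e+00]])}
stirrer top [([546, -18, 66], 0.94), ([579, -310, 44], 0.45)]
stirrer side [([545, -65, 60], 0.71)]
brown_bottle top [([602, 78, 125], 0.67), ([600, 310, 4], 0.37), ([544, -22, 60], 0.16)]
brown_bottle side []
white_ja
[... 543 characters left out ...]
([603, 303, 3], 0.75)]
{'clock': 0.8, 'qpos': array([ 1.27920683,  0.62835121,  0.03847105,  1.51740929, -0.02699891,
        0.99632005, -0.0199952 ]), 'qd': array([-1.91644482e-03, -7.89028995e-06, -1.19744234e-03, -1.26509563e-03,
       -4.22930977e-05, -7.26234864e-04, -4.78841073e-04]), 'tau': array([-1.32796904e-04, -5.63214827e+01,  1.22540586e+00, -1.93777353e+01,
        1.09353531e-02,  1.40497068e-03, -1.44861872e-05]), 'eef_pos': array([ 145.56336726, -633.49774163,  231.34155768]), 'tool_rot': array([ 2.66492678,  1.57073433, -0.25087277]), 'force': array([ 0.22048411,  0.3248787 , -0.01798389]), 'torque': array([0.03630617, 0.02984629, 0.00116299]), 'width': 85.43624182501918}
```

```bash
python3 - <<'E'
import cv2,numpy as np
a=cv2.imread("pics/top0.png");b=cv2.imread("pics/side0.png")
cv2.imwrite("pics/t0b.png",cv2.resize(a,(800,600),interpolation=cv2.INTER_CUBIC))
cv2.imwrite("pics/s0b.png",cv2.resize(b,(800,600),interpolation=cv2.INTER_CUBIC))
E
```

```text
(no output)
```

View pics/t0b.png

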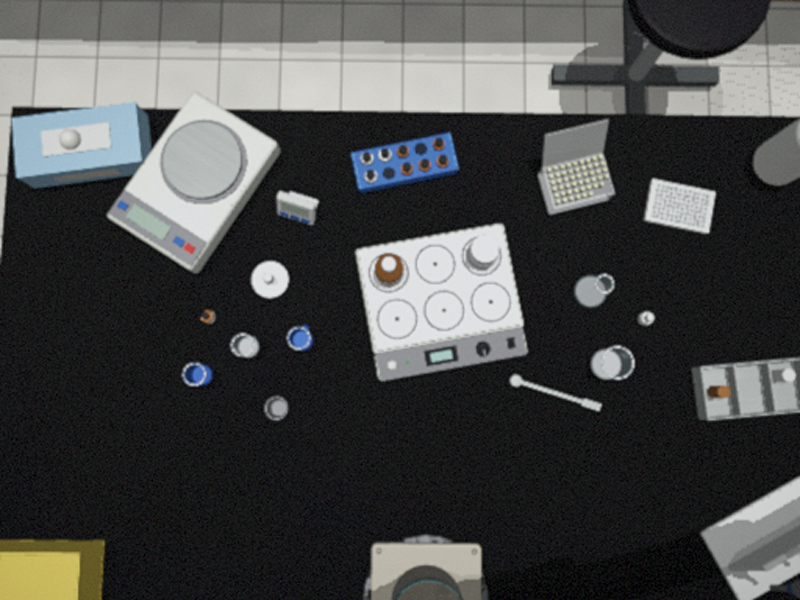

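View pics/s0b.png

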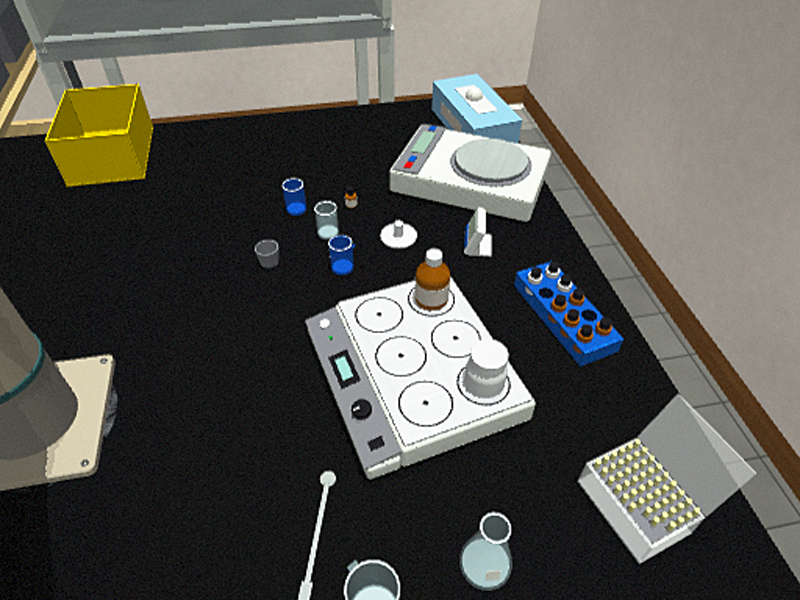

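```bash
cat > h.py <<'E'
import numpy as np,cv2
from cell import ctrl
CAL={n:ctrl.calibration(n) for n in("side","top")}
def f(n): return 192/np.tan(np.radians(CAL[n]["fovy"])/2)
def proj(n,P):
    c=CAL[n];T=np.linalg.inv(c["cam_to_world"]);p=np.atleast_2d(P)@T[:3,:3].T+T[:3,3]
    return np.c_[c["cx"]+f(n)*p[:,0]/-p[:,2], c["cy"]-f(n)*p[:,1]/-p[:,2]]
def back(n,uv,z):
    c=CAL[n];u,v=uv;d=c["cam_to_world"][:3,:3]@np.array([(u-c["cx"])/f(n),-(v-c["cy"])/f(n),-1]);o=c["cam_to_world"][:3,3]
    return o+d*(z-o[2])/d[2]
def crop(img,u,v,h,s):
    return cv2.resize(img[max(0,v-h):v+h,max(0,u-h):u+h],None,fx=s,fy=s,interpolation=cv2.INTER_CUBIC)
E
python3 - <<'E'
from h import *
a=cv2.imread("pics/top0.png");b=cv2.imread("pics/side0.png")
def dot(img,u,v,r=4):
    u0,v0=int(u),int(v);g=cv2.cvtColor(img,cv2.COLOR_BGR2GRAY)[v0-r:v0+r+1,u0-r:u0+r+1].astype(float)
    w=np.clip(np.median(g)-15-g,0,None);yy,xx=np.mgrid[-r:r+1,-r:r+1]
    return u0+(w*xx).sum()/w.sum(), v0+(w*yy).sum()/w.sum()
k=.64
names={"FL":(-45,90),"FM":(-45,0),"FR":(-45,-90),"BM":(45,0)}
T={"FL":(397,319),"FM":(444,310),"FR":(490,302),"BM":(435,264)}
S={"FL":(379,314),"FM":(401,356),"FR":(426,403),"BM":(456,338)}
for n,img,D in(("top",a,T),("side",b,S)):
    W=[];L=[]
    for q,(u,v) in D.items():
        d=dot(img,u*k,v*k);p=back(n,d,60);W.append(p[:2]);L.append(names[q]);print(n,q,np.round(d,1),p.round(1))
    W=np.array(W);L=np.array(L,float)
    Wc=W-W.mean(0);Lc=L-L.mean(0)
    z=((Wc[:,0]+1j*Wc[:,1])*np.conj(Lc[:,0]+1j*Lc[:,1])).sum();yaw=np.angle(z);sc=abs(z)/(Lc**2).sum()
    R=np.array([[np.cos(yaw),-np.sin(yaw)],[np.sin(yaw),np.cos(yaw)]]);t=W.mean(0)-R@L.mean(0)
    print("pose",t,yaw,sc,"res",(W-(L@R.T+t)).round(1).tolist())
    for q in[(45,90),(45,-90)]:print("back",q,R@q+t)
cs=[crop(a,157,221,24,8),crop(a,173,179,24,8),crop(a,380,185,24,8),crop(a,391,232,24,8)]
cv2.imwrite("pics/ct.png",np.vstack([np.hstack(cs[:2]),np.hstack(cs[2:])])[:,:])
cs=[crop(b,209,140,24,8),crop(b,255,150,24,8),crop(b,311,352,32,6),crop(b,238,352,32,6)]
for c in cs: print(c.shape)
cv2.imwrite("pics/cs.png",np.vstack([np.hstack(cs[:2]),np.hstack([cv2.copyMakeBorder(c,0,384-c.shape[0],0,384-c.shape[1],0) for c in cs[2:]])])) 
import cv2
for n in("ct","cs"):
    i=cv2.imread(f"pics/{n}.png");cv2.imwrite(f"pics/{n}.png",cv2.resize(i,(600,600)))
E
```

```text
top FL [253.7 203.7] [523.6  58.7  60. ]
top FM [283.7 198.1] [541.1 -29.8  60. ]
top FR [313.7 192.7] [ 558.2 -118.2   60. ]
top BM [278.1 168.6] [629.4 -12.4  60. ]
pose [585.15602764 -21.1136118 ] 0.19360830800167142 1.0016599548768501 res [[-0.1, 0.1], [0.1, -0.0], [-0.1, -0.2], [0.1, 0.1]]
back (45, 90) [611.99917202  75.86290906]
back (45, -90) [ 646.6313577  -100.77403983]
side FL [242.2 200.6] [522.5  60.4  60. ]
side FM [256.1 227.1] [539.9 -27.5  60. ]
side FR [271.9 257.3] [ 557. -116.   60.]
side BM [291.1 215.8] [628.1 -10.   60. ]
pose [583.9549874  -18.93939041] 0.19440591926341114 0.9992276774347641 res [[0.1, -0.2], [0.1, 0.1], [-0.1, -0.1], [-0.0, 0.2]]
back (45, 90) [610.72077369  78.05851   ]
back (45, -90) [645.49383596 -98.55075969]
(384, 384, 3)
(384, 384, 3)
(384, 384, 3)
(384, 384, 3)
```

View pics/ct.png

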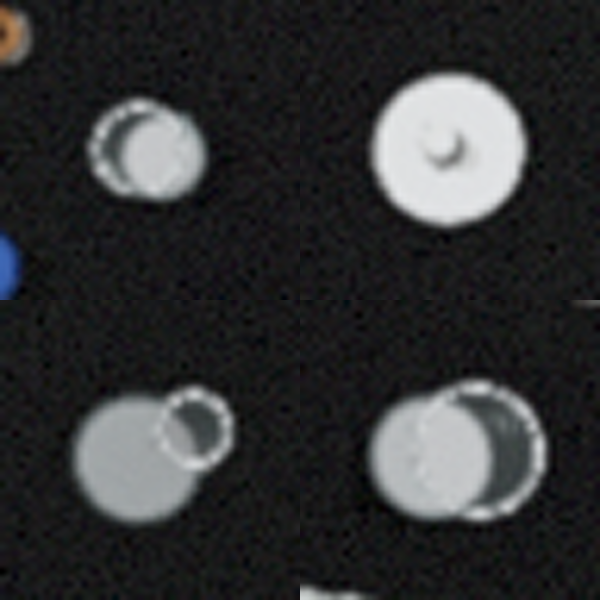

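View pics/cs.png

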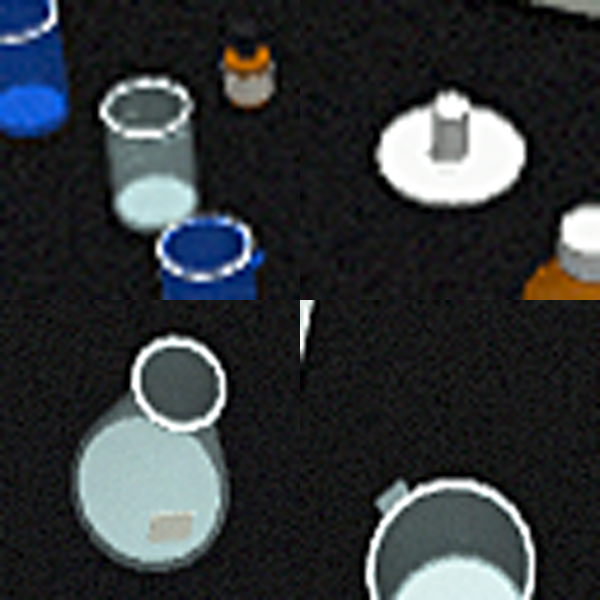

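```bash
python3 - <<'E'
from h import *
for l,n,uv,z in [("small base","top",(158.9,221.8),1),("small rim","top",(154.4,220),60),("small rim","side",(207.9,132.6),60),("small base","side",(209.4,147.8),1),
("cover","top",(172.3,178.3),5),("cover","side",(254.7,150.1),3),
("flask base","top",(377.3,185.8),1),("flask rim","top",(386.9,181),105),("flask rim","side",(316.7,337.3),105),("flask base","side",(310.5,360),1),
("large base","top",(387.5,232.7),1),("large rim","top",(395.3,231.6),80)]:
    print(l,n,back(n,uv,z).round(1))
s=ctrl.read_state();print(s["eef_pos"],s["tool_rot"])
from scipy.spatial.transform import Rotation as R
r=R.from_euler("xyz",s["tool_rot"]);print(r.as_matrix().round(3))
E
```

```text
small base top [470.2 347.6   1. ]
small rim top [471.7 349.3  60. ]
small rim side [469.9 349.5  60. ]
small base side [469.5 351.5   1. ]
cover top [604.4 310.5   5. ]
cover side [603.5 312.    3. ]
flask base top [ 589.8 -322.2    1. ]
flask rim top [ 589.3 -323.4  105. ]
flask rim side [ 587.5 -320.5  105. ]
flask base side [ 588.2 -321.1    1. ]
large base top [ 445.6 -350.7    1. ]
large rim top [ 445.6 -351.5   80. ]
[ 145.56336726 -633.49774163  231.34155768] [ 2.66492678  1.57073433 -0.25087277]
[[ 0.     0.224 -0.975]
 [-0.    -0.975 -0.224]
 [-1.     0.    -0.   ]]
```

>>> arm_command([
  [1, 2.3, 2.18, -0.6, 0, 0, 6.78],
  [1, 2.3, 2.18, -0.6, 0, 0, 6.78],
  [1, 2.3, 2.18, -0.6, 0, 0, 6.78],
  [1, 2.3, 2.18, -0.6, 0, 0, 6.78],
  [1, 2.3, 2.18, -0.6, 0, 0, 6.78],
  [1, 2.3, 2.18, -0.6, 0, 0, 6.78],
  [1, 2.3, 2.18, -0.6, 0, 0, 6.78],
  [1, 2.3, 2.18, -0.6, 0, 0, 6.78],
  [1, 2.3, 2.18, -0.6, 0, 0, 6.78],
  [1, 2.3, 2.18, -0.6, 0, 0, 6.78],
  [1, 2.3, 2.18, -0.6, 0, 0, 6.78],
  [1, 2.3, 2.18, -0.6, 0, 0, 6.78],
  [1, 2.3, 2.18, -0.6, 0, 0, 6.78],
  [1, 0, 0, 0, 0, 0, 0],
  [1, 0, 0, 0, 0, 0, 0],
])

```text
clock: 2.05
eef_pos: [446.2, -348.1, 153.1]
tool_rot: [2.473, 1.569, 1.099]
force: [0.5, -0.8, -0.0]
width: 85.3
```

```bash
cat > st.py <<'E'
from h import *
from scipy.spatial.transform import Rotation as R
s=ctrl.read_state();m=R.from_euler("xyz",s["tool_rot"]).as_matrix()
print(s["clock"],s["eef_pos"].round(1),"q",s["qpos"].round(2),"x",m[:,0].round(3),"jaw",np.degrees(np.arctan2(m[1,1],m[0,1])).round(1),"w",round(s["width"],1),s["force"].round(1))
E
python3 st.py
```

```text
2.05 [ 446.2 -348.1  153.1] q [ 0.85  0.63 -0.36  1.83  0.31  0.74  0.51] x [ 0.001  0.001 -1.   ] jaw 11.3 w 85.3 [ 0.5 -0.8 -0. ]
```

>>> arm_command([
  [1, 0, 0, -2, 0, 0, 0],
  [1, 0, 0, -2, 0, 0, 0],
  [1, 0, 0, -2, 0, 0, 0],
  [1, 0, 0, -2, 0, 0, 0],
  [1, 0, 0, -2, 0, 0, 0],
  [1, 0, 0, -1.2, 0, 0, 0],
  [1, 0, 0, -0.9, 0, 0, 0],
  [1, 0, 0, 0, 0, 0, 0],
  [1, 0, 0, 0, 0, 0, 0],
  [1, 0, 0, 0, 0, 0, 0],
])

```text
clock: 2.88
eef_pos: [445.1, -350.8, 33.2]
tool_rot: [0.705, 1.569, -0.673]
force: [1.0, 0.6, -0.2]
width: 85.8
```

```bash
python3 st.py; python3 - <<'E'
from h import *
a=ctrl.get_image("top");b=ctrl.get_image("side")
cv2.imwrite("pics/g1.png",np.hstack([crop(a,391,225,40,5),crop(b,240,344,40,5)]))
E
```

```text
2.8833 [ 445.1 -350.8   33.2] q [ 0.79  0.81 -0.26  1.89  0.41  0.49  0.43] x [ 0.001 -0.001 -1.   ] jaw 11.0 w 85.8 [ 1.   0.6 -0.2]
```

View pics/g1.png

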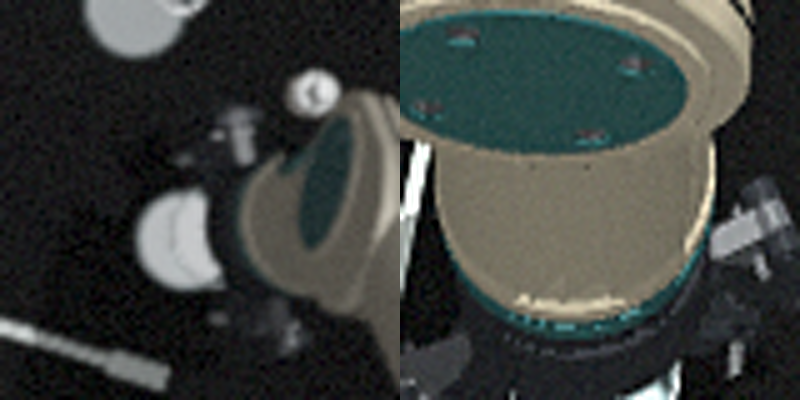

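>>> arm_command([
  [0, 0, 0, 0, 0, 0, 0],
  [0, 0, 0, 0, 0, 0, 0],
  [0, 0, 0, 0, 0, 0, 0],
  [0, 0, 0, 0, 0, 0, 0],
  [0, 0, 0, 0, 0, 0, 0],
  [0, 0, 0, 0, 0, 0, 0],
  [0, 0, 0, 0, 0, 0, 0],
  [0, 0, 0, 0, 0, 0, 0],
  [0, 0, 0, 0.5, 0, 0, 0],
  [0, 0, 0, 0.5, 0, 0, 0],
  [0, 0, 0, 1, 0, 0, 0],
  [0, 0, 0, 1, 0, 0, 0],
])

```text
clock: 3.98
eef_pos: [444.4, -349.9, 63.1]
tool_rot: [-2.474, 1.57, 2.432]
force: [1.2, -0.3, -0.5]
width: 57.9
```

```bash
python3 st.py
```

```text
3.9833 [ 444.4 -349.9   63.1] q [ 0.8   0.76 -0.29  1.88  0.39  0.55  0.45] x [-0.  0. -1.] jaw 11.1 w 57.9 [ 1.2 -0.3 -0.5]
```

>>> arm_command([
  [0, 0, 0, 2, 0, 0, 0],
  [0, 0, 0, 2.5, 0, 0, 0],
  [0, 0, 0, 2.5, 0, 0, 0],
  [0, 0.5, 1, 2.5, 0, 0, 0],
  [0, 1, 1.5, 2.5, 0, 0, 0],
  [0, 1, 2, 2, 0, 0, 0],
  [0, 1.2, 2.2, 1, 0, 0, 0],
  [0, 1.2, 2.2, 0, 0, 0, 0],
])

```text
clock: 4.65
eef_pos: [495.4, -261.0, 216.3]
tool_rot: [0.899, 1.565, -0.48]
force: [1.1, -0.4, -1.6]
width: 57.8
```

```bash
python3 st.py; python3 - <<'E'
from h import *
a=ctrl.get_image("top");b=ctrl.get_image("side")
cv2.imwrite("pics/g2.png",np.hstack([crop(a,370,200,64,4)[:500,:400],crop(b,250,300,64,4)[:500,:400]]))
E
```

```text
4.65 [ 495.4 -261.   216.3] q [ 0.7   0.54 -0.4   1.79  0.26  0.86  0.37] x [ 0.006 -0.003 -1.   ] jaw 11.0 w 57.8 [ 1.1 -0.4 -1.6]
```

View pics/g2.png

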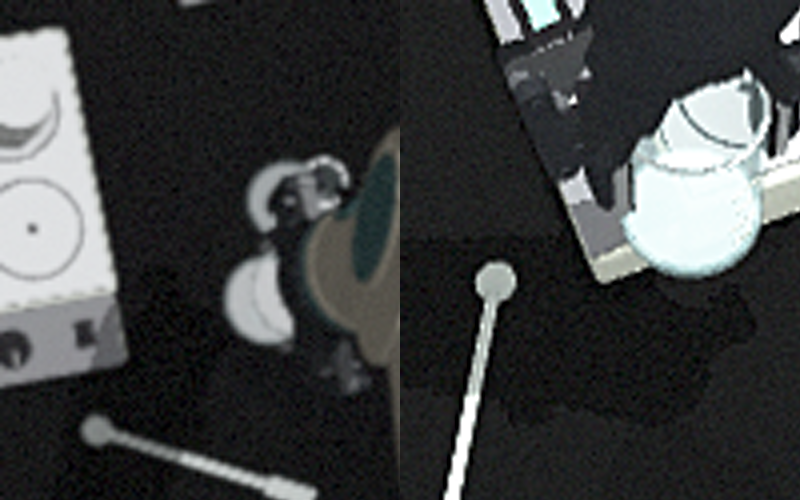

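>>> arm_command([
  [0, 1.125, 2.08, 0, 0, 0, 0],
  [0, 1.125, 2.08, 0, 0, 0, 0],
  [0, 1.125, 2.08, 0, 0, 0, 0],
  [0, 1.125, 2.08, 0, 0, 0, 0],
  [0, 1.125, 2.08, 0, 0, 0, 0],
  [0, 1.125, 2.08, 0, 0, 0, 0],
  [0, 1.125, 2.08, 0, 0, 0, 0],
  [0, 1.125, 2.08, 0, 0, 0, 0],
  [0, 1.125, 2.08, 0, 0, 0, 0],
  [0, 1.125, 2.08, 0, 0, 0, 0],
  [0, 1.125, 2.08, 0, 0, 0, 0],
  [0, 1.125, 2.08, 0, 0, 0, 0],
  [0, 0, 0, 0, 0, 0, 0],
  [0, 0, 0, 0, 0, 0, 0],
  [0, 0, 0, 0, 0, 0, 0],
  [0, 0, 0, 0, 0, 0, 0],
])

```text
clock: 6.08
eef_pos: [628.0, -13.5, 212.4]
tool_rot: [-0.619, 1.569, -1.999]
force: [-0.2, -0.9, -1.1]
width: 57.8
```

```bash
python3 st.py; python3 - <<'E'
from h import *
a=ctrl.get_image("top");b=ctrl.get_image("side")
cv2.imwrite("pics/g3.png",np.hstack([crop(a,280,180,50,4)[:500,:400],crop(b,290,200,64,4)[:400,:400]]))
E
```

```text
6.0833 [628.  -13.5 212.4] q [ 0.2   0.64 -0.38  1.59  0.27  0.96 -0.07] x [-0.001 -0.001 -1.   ] jaw 11.0 w 57.8 [-0.2 -0.9 -1.1]
```

View pics/g3.png

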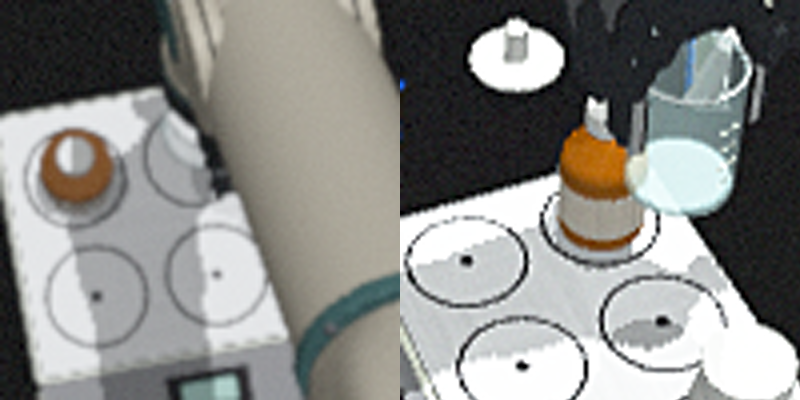

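>>> arm_command([
  [0, 0, 0, -1, 0, 0, 0],
  [0, 0, 0, -1.5, 0, 0, 0],
  [0, 0, 0, -1.5, 0, 0, 0],
  [0, 0, 0, -1.5, 0, 0, 0],
  [0, 0, 0, -1.5, 0, 0, 0],
  [0, 0, 0, -1.5, 0, 0, 0],
  [0, 0, 0, -1.5, 0, 0, 0],
  [0, 0, 0, -0.8, 0, 0, 0],
  [0, 0, 0, 0, 0, 0, 0],
  [0, 0, 0, 0, 0, 0, 0],
  [0, 0, 0, 0, 0, 0, 0],
])

```text
clock: 7.1
eef_pos: [629.2, -11.5, 105.0]
tool_rot: [1.492, 1.569, 0.115]
force: [-0.2, -1.2, -0.6]
width: 57.8
```

```bash
python3 st.py; python3 - <<'E'
from h import *
b=ctrl.get_image("side")
c=crop(b,290,200,48,8)
# expected base and rim ellipses for large beaker at target
T=np.array([628.65-.6,-11.3+1.1])
for z,r in((69,30),(149,30)):
    t=np.linspace(0,2*np.pi,40);P=np.c_[T[0]+r*np.cos(t),T[1]+r*np.sin(t),0*t+z]
    q=(proj("side",P)-[242,152]+.5)*8
    cv2.polylines(c,[q.astype(int)],True,(0,0,255),1)
cv2.imwrite("pics/g4.png",cv2.resize(c,(600,600)))
E
```

```text
7.1 [629.2 -11.5 105. ] q [ 0.17  0.77 -0.33  1.68  0.34  0.75 -0.13] x [ 0.001  0.    -1.   ] jaw 11.1 w 57.8 [-0.2 -1.2 -0.6]
```

View pics/g4.png

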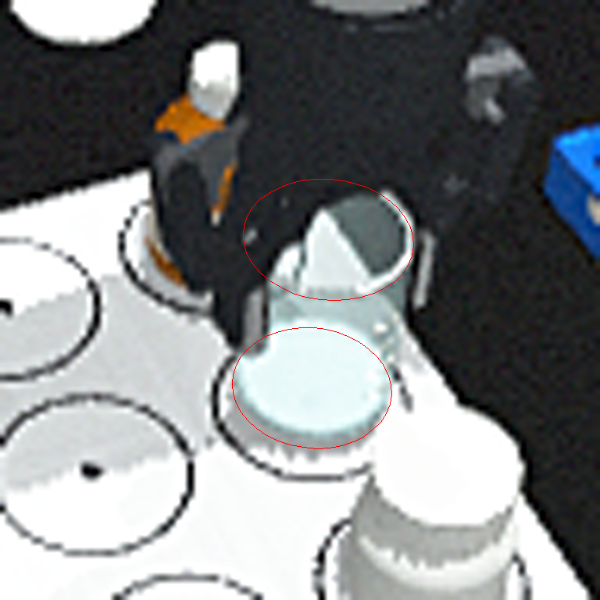

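>>> arm_command([
  [0, 0, 0, -0.4, 0, 0, 0],
  [0, 0, 0, -0.3, 0, 0, 0],
  [0, 0, 0, -0.3, 0, 0, 0],
  [0, 0, 0, -0.1, 0, 0, 0],
  [0, 0, 0, 0, 0, 0, 0],
  [0, 0, 0, 0, 0, 0, 0],
  [0, 0, 0, 0, 0, 0, 0],
])

```text
clock: 7.73
eef_pos: [628.6, -11.5, 93.3]
tool_rot: [2.66, 1.571, 1.282]
force: [-0.4, 0.4, -0.2]
width: 57.9
```

```bash
python3 st.py
```

```text
7.7333 [628.6 -11.5  93.3] q [ 0.17  0.78 -0.32  1.69  0.34  0.73 -0.13] x [ 0.  0. -1.] jaw 11.1 w 57.9 [-0.4  0.4 -0.2]
```

Touching or nearly so; one more small step, then open and rise.

>>> arm_command([
  [0, 0, 0, -0.1, 0, 0, 0],
  [0, 0, 0, 0, 0, 0, 0],
  [0.8, 0, 0, 0, 0, 0, 0],
  [1, 0, 0, 0, 0, 0, 0],
  [1, 0, 0, 0, 0, 0, 0],
  [1, 0, 0, 0, 0, 0, 0],
  [1, 0, 0, 0, 0, 0, 0],
  [1, 0, 0, 0, 0, 0, 0],
  [1, 0, 0, 1, 0, 0, 0],
  [1, 0, 0, 2, 0, 0, 0],
  [1, 0, 0, 3, 0, 0, 0],
  [1, 0, 0, 3, 0, 0, 0],
  [1, 0, 0, 3, 0, 0, 0],
])

```text
clock: 8.82
eef_pos: [628.3, -11.4, 214.2]
tool_rot: [-3.09, 1.571, 1.816]
force: [0.7, 0.7, -0.8]
width: 85.4
```

```bash
python3 st.py
```

```text
8.8167 [628.3 -11.4 214.2] q [ 0.2   0.64 -0.38  1.59  0.27  0.96 -0.07] x [-0.  0. -1.] jaw 11.1 w 85.4 [ 0.7  0.7 -0.8]
```

>>> arm_command([
  [1, -0.333, -2.586, 0, 0, 0, -3.75],
  [1, -0.333, -2.586, 0, 0, 0, -3.75],
  [1, -0.333, -2.586, 0, 0, 0, -3.75],
  [1, -0.333, -2.586, 0, 0, 0, -3.75],
  [1, -0.333, -2.586, 0, 0, 0, -3.75],
  [1, -0.333, -2.586, 0, 0, 0, -3.75],
  [1, -0.333, -2.586, 0, 0, 0, -3.75],
  [1, -0.333, -2.586, -1, 0, 0, -3.75],
  [1, -0.333, -2.586, -1, 0, 0, -3.75],
  [1, -0.333, -2.586, -1, 0, 0, -3.75],
  [1, -0.333, -2.586, -1, 0, 0, -3.75],
  [1, -0.333, -2.586, -1, 0, 0, -3.75],
  [1, 0, 0, 0, 0, 0, 0],
  [1, 0, 0, 0, 0, 0, 0],
  [1, 0, 0, 0, 0, 0, 0],
])

```text
clock: 10.07
eef_pos: [589.1, -321.0, 162.8]
tool_rot: [3.026, 1.569, 0.864]
force: [0.2, 1.2, 0.3]
width: 85.5
```

```bash
python3 st.py; python3 - <<'E'
from h import *
a=ctrl.get_image("top");b=ctrl.get_image("side")
cv2.imwrite("pics/g5.png",np.hstack([crop(a,278,180,50,4)[:500,:400],crop(b,300,200,50,4)[:400,:400]]))
c=crop(a,278,180,30,10)
def ell(c,n,T,z,r,o,s,col=(0,0,255)):
    t=np.linspace(0,2*np.pi,40);P=np.c_[T[0]+r*np.cos(t),T[1]+r*np.sin(t),0*t+z]
    q=(proj(n,P)-o+.5)*s;cv2.polylines(c,[q.astype(int)],True,col,1)
T=np.array([628.65,-11.3])
tt=T+[.6,-1.1];ts=T+[-.6,1.1]
ell(c,"top",tt,60,30,[248,150],10);ell(c,"top",tt,140,30,[248,150],10)
d=crop(b,300,205,30,10)
ell(d,"side",ts,60,30,[270,175],10);ell(d,"side",ts,140,30,[270,175],10)
cv2.imwrite("pics/g6.png",cv2.resize(np.hstack([c,d]),(800,400)))
cv2.imwrite("pics/g7.png",crop(b,320,330,54,6))
E
```

```text
10.0667 [ 589.1 -321.   162.8] q [ 0.55  0.73 -0.16  1.52  0.14  0.9  -0.25] x [ 0.001  0.001 -1.   ] jaw -33.9 w 85.5 [0.2 1.2 0.3]
```

View pics/g6.png

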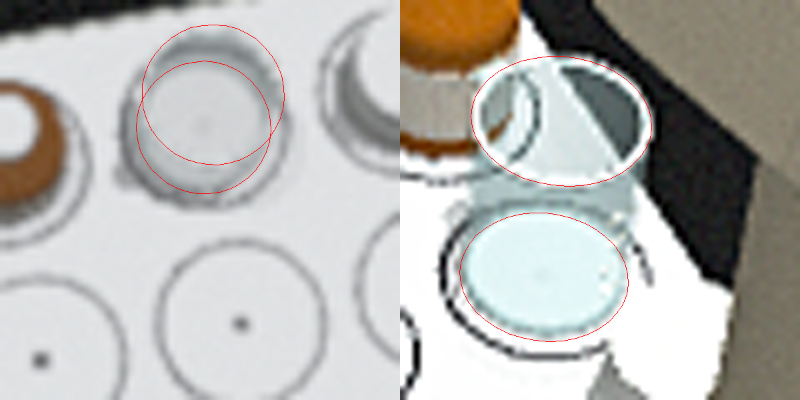

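View pics/g7.png

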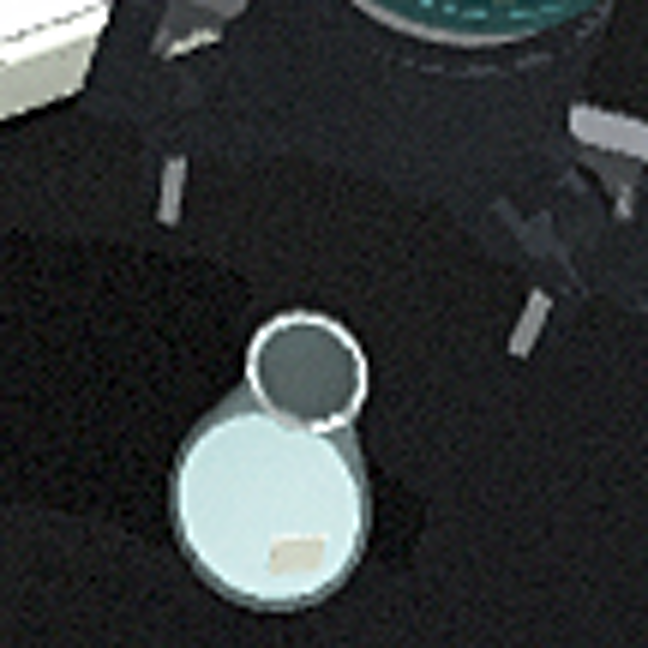

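>>> arm_command([
  [1, 0, 0, -1.5, 0, 0, 0],
  [1, 0, 0, -1.5, 0, 0, 0],
  [1, 0, 0, -1.5, 0, 0, 0],
  [1, 0, 0, -1.5, 0, 0, 0],
  [1, 0, 0, -1.5, 0, 0, 0],
  [1, 0, 0, -1, 0, 0, 0],
  [1, 0, 0, -0.4, 0, 0, 0],
  [1, 0, 0, 0, 0, 0, 0],
  [1, 0, 0, 0, 0, 0, 0],
  [0, 0, 0, 0, 0, 0, 0],
  [0, 0, 0, 0, 0, 0, 0],
  [0, 0, 0, 0, 0, 0, 0],
  [0, 0, 0, 0, 0, 0, 0],
  [0, 0, 0, 0, 0, 0, 0],
  [0, 0, 0, 0, 0, 0, 0],
  [0, 0, 0, 0, 0, 0, 0],
  [0, 0, 0, 0, 0, 0, 0],
  [0, 0, 0, 0, 0, 0, 0],
  [0, 0, 0, 0, 0, 0, 0],
  [0, 0, 0, 0, 0, 0, 0],
])

```text
clock: 11.83
eef_pos: [588.8, -322.0, 73.9]
tool_rot: [1.626, 1.57, -0.537]
force: [-1.8, 0.7, 6.0]
width: 32.6
```

```bash
python3 st.py
```

```text
11.8333 [ 588.8 -322.    73.9] q [ 0.54  0.84 -0.14  1.57  0.16  0.74 -0.27] x [ 0.001 -0.    -1.   ] jaw -33.9 w 32.6 [-1.8  0.7  6. ]
```

>>> arm_command([
  [0, 0, 0, 0.3, 0, 0, 0],
  [0, 0, 0, 0.7, 0, 0, 0],
  [0, 0, 0, 1.5, 0, 0, 0],
  [0, 0, 0, 2, 0, 0, 0],
  [0, 0, 0, 2, 0, 0, 0],
  [0, -0.3, 0.5, 2, 0, 0, 0],
  [0, -0.4, 1.4, 2, 0, 0, 0],
  [0, -0.4, 2.0, 1.5, 0, 0, 0],
  [0, -0.4, 2.3, 1, 0, 0, 0],
  [0, -0.4, 2.3, 0, 0, 0, 0],
])

```text
clock: 12.67
eef_pos: [570.7, -236.8, 206.1]
tool_rot: [1.814, 1.566, -0.35]
force: [0.3, 0.7, -0.4]
width: 32.5
```

```bash
python3 st.py; python3 - <<'E'
from h import *
b=ctrl.get_image("side")
cv2.imwrite("pics/g8.png",crop(b,310,280,60,5))
E
```

```text
12.6667 [ 570.7 -236.8  206.1] q [ 0.45  0.61 -0.17  1.64  0.12  0.9  -0.36] x [ 0.004 -0.002 -1.   ] jaw -34.0 w 32.5 [ 0.3  0.7 -0.4]
```

View pics/g8.png

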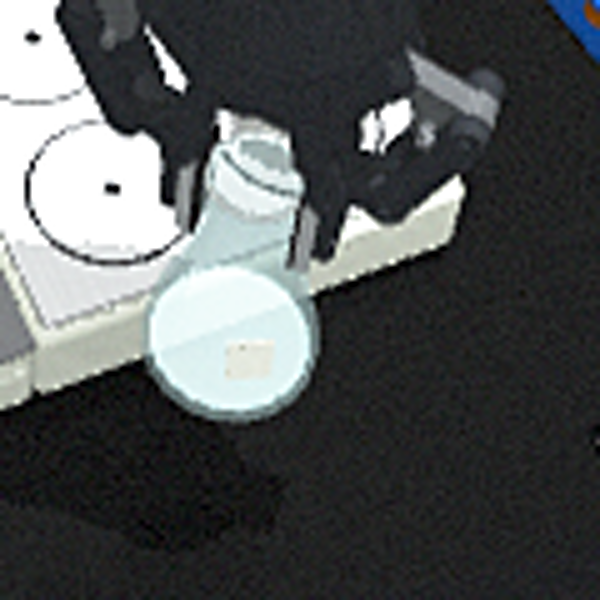

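>>> arm_command([
  [0, -0.358, 2.28, 0, 0, 0, 0],
  [0, -0.358, 2.28, 0, 0, 0, 0],
  [0, -0.358, 2.28, 0, 0, 0, 0],
  [0, -0.358, 2.28, 0, 0, 0, 0],
  [0, -0.358, 2.28, 0, 0, 0, 0],
  [0, -0.358, 2.28, 0, 0, 0, 0],
  [0, -0.358, 2.28, 0, 0, 0, 0],
  [0, -0.358, 2.28, 0, 0, 0, 0],
  [0, -0.358, 2.28, 0, 0, 0, 0],
  [0, -0.358, 2.28, 0, 0, 0, 0],
  [0, -0.358, 2.28, 0, 0, 0, 0],
  [0, -0.358, 2.28, 0, 0, 0, 0],
  [0, -0.358, 2.28, 0, 0, 0, 0],
  [0, 0, 0, -1, 0, 0, 0],
  [0, 0, 0, -1.5, 0, 0, 0],
  [0, 0, 0, -1.5, 0, 0, 0],
  [0, 0, 0, -1.0, 0, 0, 0],
  [0, 0, 0, -0.5, 0, 0, 0],
  [0, 0, 0, 0, 0, 0, 0],
  [0, 0, 0, 0, 0, 0, 0],
])

```text
clock: 14.38
eef_pos: [523.2, 59.4, 148.4]
tool_rot: [-2.348, 1.571, 1.772]
force: [0.4, -0.1, 0.2]
width: 32.6
```

```bash
cat >> h.py <<'E'
def ell(c,n,T,z,r,o,s,col=(0,0,255)):
    t=np.linspace(0,2*np.pi,40);P=np.c_[T[0]+r*np.cos(t),T[1]+r*np.sin(t),0*t+z]
    q=(proj(n,P)-o+.5)*s;cv2.polylines(c,[q.astype(int)],True,col,1)
OFF={"top":np.array([.6,-1.1]),"side":np.array([-.6,1.1])}
def ov(img,n,u,v,h,s,L):
    c=crop(img,u,v,h,s)
    for T,z,r in L: ell(c,n,np.array(T)+OFF[n],z,r,[u-h,v-h],s)
    return c
E
python3 st.py; python3 - <<'E'
from h import *
b=ctrl.get_image("side")
z=ctrl.read_state()["eef_pos"][2]-74;print(z)
cv2.imwrite("pics/g9.png",ov(b,"side",250,180,40,8,[((523,59.6),z,32),((523,59.6),z+105,17)])[:600])
E
```

```text
14.3833 [523.2  59.4 148.4] q [-0.06  0.57 -0.16  1.94  0.14  0.64 -0.9 ] x [-0.  0. -1.] jaw -33.9 w 32.6 [ 0.4 -0.1  0.2]
74.76479555342664
```

View pics/g9.png

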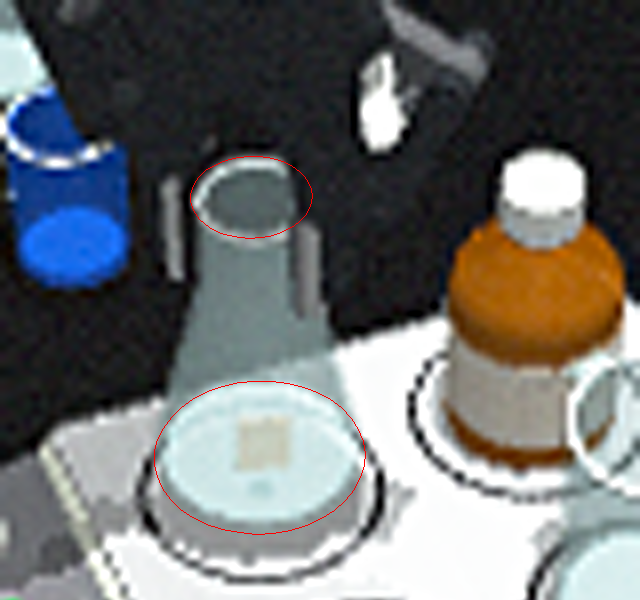

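>>> arm_command([
  [0, 0, 0, -0.5, 0, 0, 0],
  [0, 0, 0, -0.4, 0, 0, 0],
  [0, 0, 0, -0.3, 0, 0, 0],
  [0, 0, 0, -0.2, 0, 0, 0],
  [0, 0, 0, -0.1, 0, 0, 0],
  [0, 0, 0, 0, 0, 0, 0],
  [0, 0, 0, 0, 0, 0, 0],
])

```text
clock: 15.02
eef_pos: [522.9, 59.7, 133.8]
tool_rot: [1.483, 1.571, -0.68]
force: [-2.0, 0.0, 5.0]
width: 32.6
```

```bash
python3 st.py
```

```text
15.0167 [522.9  59.7 133.8] q [-0.06  0.59 -0.15  1.95  0.15  0.6  -0.91] x [ 0. -0. -1.] jaw -33.9 w 32.6 [-2.  0.  5.]
```

>>> arm_command([
  [0.3, 0, 0, 0, 0, 0, 0],
  [0.6, 0, 0, 0, 0, 0, 0],
  [0.8, 0, 0, 0, 0, 0, 0],
  [0.8, 0, 0, 0, 0, 0, 0],
  [0.8, 0, 0, 0, 0, 0, 0],
  [0.8, 0, 0, 0, 0, 0, 0],
  [0.8, 0, 0, 0.5, 0, 0, 0],
  [0.8, 0, 0, 1.5, 0, 0, 0],
  [0.8, 0, 0, 2, 0, 0, 0],
  [0.8, 0, 0, 3, 0, 0, 0],
  [0.8, 0.3, 1, 1, 0, 0, 0],
  [0.8, 0.7, 2.2, 0, 0, 0, 0],
  [0.8, 0.7, 2.2, 0, 0, 0, 0],
  [0.8, 0.7, 2.2, 0, 0, 0, 0],
  [0.8, 0.7, 2.2, 0, 0, 0, 0],
  [0.8, 0.7, 2.2, 0, 0, 0, 0],
  [0.8, 0.7, 2.2, 0, 0, 0, 0],
  [0.8, 0.7, 2.2, 0, 0, 0, 0],
  [0.8, 0.7, 2.2, 0, 0, 0, 0],
])

```text
clock: 16.6
eef_pos: [582.2, 246.6, 213.6]
tool_rot: [2.452, 1.571, 0.289]
force: [0.0, -1.1, 0.0]
width: 68.3
```

```bash
python3 st.py
```

```text
16.6 [582.2 246.6 213.6] q [-0.34  0.62 -0.17  1.59  0.12  0.94 -1.14] x [ 0.  0. -1.] jaw -33.9 w 68.3 [ 0.  -1.1  0. ]
```

>>> arm_command([
  [0.5, 0.7, 2.0, -1, 0, 0, 0],
  [0.5, 0.7, 2.0, -1.5, 0, 0, 0],
  [0.5, 0.5, 1.5, -2, 0, 0, 0],
  [0.5, 0.3, 1.04, -2, 0, 0, 0],
  [0.5, 0, 0, -2, 0, 0, 0],
  [0.5, 0, 0, -2, 0, 0, 0],
  [0.5, 0, 0, -2, 0, 0, 0],
  [0.5, 0, 0, -1.5, 0, 0, 0],
  [0.5, 0, 0, -1, 0, 0, 0],
  [0.5, 0, 0, 0, 0, 0, 0],
  [0.5, 0, 0, 0, 0, 0, 0],
  [0.5, 0, 0, 0, 0, 0, 0],
])

```text
clock: 17.6
eef_pos: [604.8, 311.4, 64.5]
tool_rot: [2.721, 1.569, 0.558]
force: [0.3, -0.2, 0.4]
width: 42.5
```

```bash
python3 st.py;  python3 - <<'E'
from h import *
b=ctrl.get_image("side");a=ctrl.get_image("top")
cv2.imwrite("pics/g10.png",np.hstack([ov(a,"top",172,180,24,8,[((604,311.2),5,36),((604,311.2),34,9)]),ov(b,"side",255,150,24,8,[((604,311.2),5,36),((604,311.2),34,9)])]))
b[:]
cv2.imwrite("pics/g11.png",ov(b,"side",245,180,40,8,[((523,59.6),60,32),((523,59.6),165,17)])[:600])
E
```

```text
17.6 [604.8 311.4  64.5] q [-0.44  0.87 -0.14  1.55  0.16  0.74 -1.24] x [ 0.002  0.001 -1.   ] jaw -33.9 w 42.5 [ 0.3 -0.2  0.4]
```

View pics/g10.png

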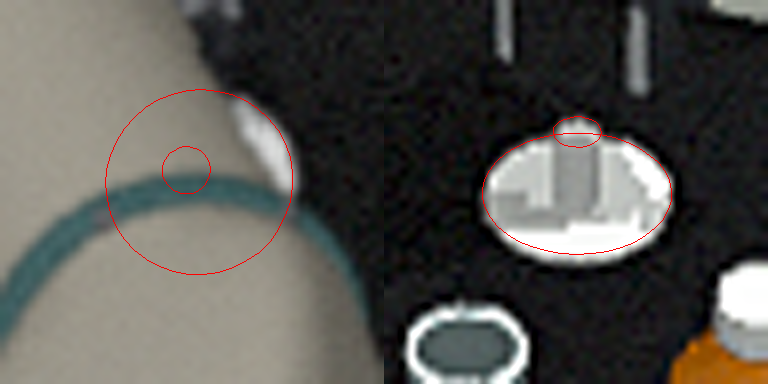

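View pics/g11.png

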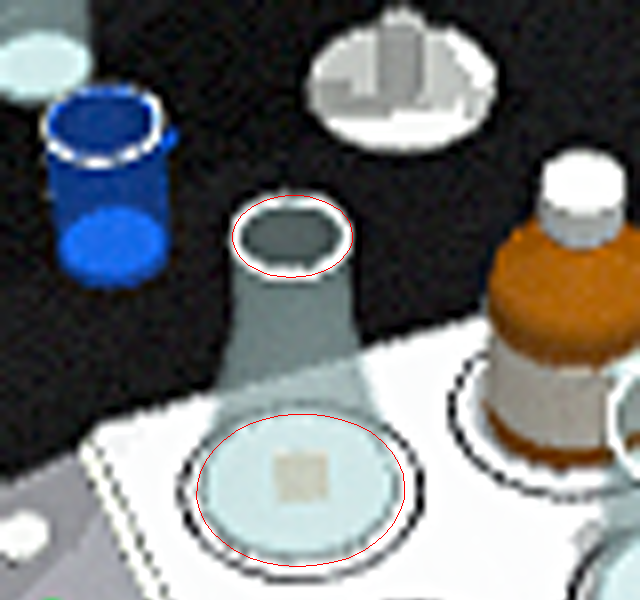

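>>> arm_command([
  [0.5, 0, 0, -1.5, 0, 0, 0],
  [0.5, 0, 0, -1.5, 0, 0, 0],
  [0.5, 0, 0, -1.2, 0, 0, 0],
  [0.5, 0, 0, -0.7, 0, 0, 0],
  [0.5, 0, 0, -0.4, 0, 0, 0],
  [0.5, 0, 0, 0, 0, 0, 0],
  [0.5, 0, 0, 0, 0, 0, 0],
  [0, 0, 0, 0, 0, 0, 0],
  [0, 0, 0, 0, 0, 0, 0],
  [0, 0, 0, 0, 0, 0, 0],
  [0, 0, 0, 0, 0, 0, 0],
  [0, 0, 0, 0, 0, 0, 0],
  [0, 0, 0, 0, 0, 0, 0],
  [0, 0, 0, 0, 0, 0, 0],
  [0, 0, 0, 0, 0, 0, 0],
])

```text
clock: 18.95
eef_pos: [604.7, 311.3, 11.2]
tool_rot: [2.652, 1.569, 0.489]
force: [-0.8, -0.3, 5.9]
width: 16.4
```

```bash
python3 st.py
```

```text
18.95 [604.7 311.3  11.2] q [-0.45  0.94 -0.13  1.56  0.17  0.65 -1.25] x [ 0.001  0.001 -1.   ] jaw -33.9 w 16.4 [-0.8 -0.3  5.9]
```

>>> arm_command([
  [0, 0, 0, 0.4, 0, 0, 0],
  [0, 0, 0, 1, 0, 0, 0],
  [0, 0, 0, 2, 0, 0, 0],
  [0, 0, 0, 2.5, 0, 0, 0],
  [0, 0, 0, 3, 0, 0, 0],
  [0, 0, 0, 3, 0, 0, 0],
  [0, 0, 0, 3, 0, 0, 0],
  [0, 0, 0, 3, 0, 0, 0],
  [0, 0, 0, 2, 0, 0, 0],
  [0, 0, 0, 1, 0, 0, 0],
])

```text
clock: 19.78
eef_pos: [605.3, 311.7, 223.5]
tool_rot: [2.68, 1.565, 0.517]
force: [0.3, 0.8, -0.8]
width: 15.8
```

```bash
python3 st.py;  python3 - <<'E'
from h import *
b=ctrl.get_image("side")
cv2.imwrite("pics/g12.png",crop(b,260,100,60,6)[:600])
E
```

```text
19.7833 [605.3 311.7 223.5] q [-0.43  0.68 -0.16  1.43  0.12  1.03 -1.21] x [ 0.005  0.003 -1.   ] jaw -33.9 w 15.8 [ 0.3  0.8 -0.8]
```

View pics/g12.png

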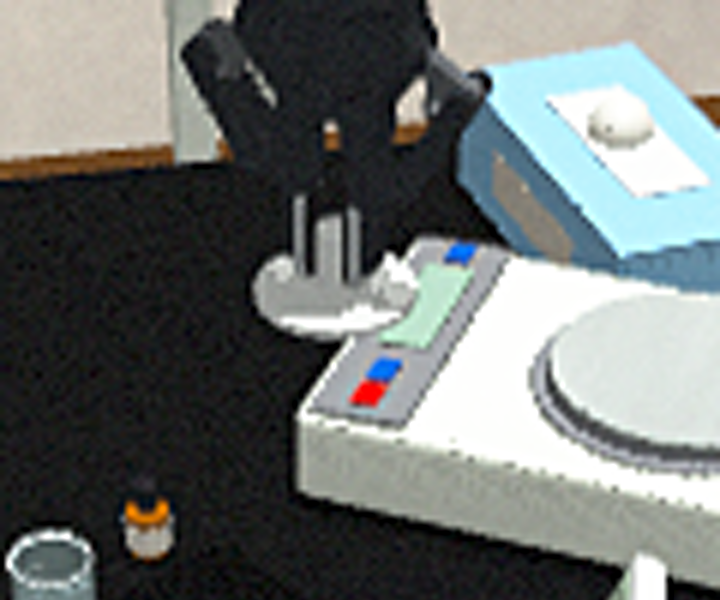

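>>> arm_command([
  [0, 0.1, -1.2, 0, 0, 0, 0],
  [0, 0.188, -2.4, 0, 0, 0, 0],
  [0, 0.188, -2.4, 0, 0, 0, 0],
  [0, 0.188, -2.4, 0, 0, 0, 0],
  [0, 0.188, -2.4, 0, 0, 0, 0],
  [0, 0.188, -2.4, 0, 0, 0, 0],
  [0, 0.188, -2.4, 0, 0, 0, 0],
  [0, 0.188, -2.4, 0, 0, 0, 0],
  [0, 0.188, -2.4, 0, 0, 0, 0],
  [0, 0.188, -2.4, 0, 0, 0, 0],
  [0, 0.188, -2.4, 0, 0, 0, 0],
  [0, 0.188, -2.4, 0, 0, 0, 0],
  [0, 0.188, -2.4, 0, 0, 0, 0],
  [0, 0.104, -2.23, 0, 0, 0, 0],
  [0, 0, 0, -1, 0, 0, 0],
  [0, 0, 0, -1.5, 0, 0, 0],
  [0, 0, 0, -1.5, 0, 0, 0],
  [0, 0, 0, -1, 0, 0, 0],
  [0, 0, 0, 0, 0, 0, 0],
  [0, 0, 0, 0, 0, 0, 0],
])

```text
clock: 21.5
eef_pos: [627.5, -11.4, 167.8]
tool_rot: [-0.963, 1.568, -3.126]
force: [-1.2, 0.1, -0.1]
width: 16.0
```

```bash
python3 st.py;  python3 - <<'E'
from h import *
b=ctrl.get_image("side");z=ctrl.read_state()["eef_pos"][2]-11
T=(628.65,-11.3)
cv2.imwrite("pics/g13.png",ov(b,"side",300,190,36,8,[(T,60,30),(T,140,30),(T,z+5,36),(T,z,36)])[:600])
E
```

```text
21.5 [627.5 -11.4 167.8] q [ 0.07  0.67 -0.17  1.64  0.14  0.84 -0.74] x [-0.003 -0.    -1.   ] jaw -33.9 w 16.0 [-1.2  0.1 -0.1]
```

View pics/g13.png

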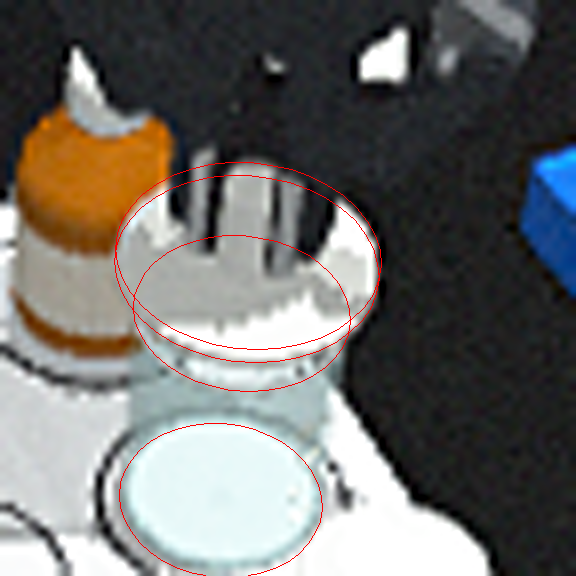

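>>> arm_command([
  [0, 0, 0, -0.5, 0, 0, 0],
  [0, 0, 0, -0.4, 0, 0, 0],
  [0, 0, 0, -0.3, 0, 0, 0],
  [0, 0, 0, -0.2, 0, 0, 0],
  [0, 0, 0, -0.1, 0, 0, 0],
  [0, 0, 0, 0, 0, 0, 0],
  [0, 0, 0, 0, 0, 0, 0],
  [0, 0, 0, 0, 0, 0, 0],
])

```text
clock: 22.22
eef_pos: [628.8, -11.3, 154.5]
tool_rot: [2.307, 1.57, 0.144]
force: [0.1, -0.0, 0.3]
width: 15.9
```

```bash
python3 st.py
```

```text
22.2167 [628.8 -11.3 154.5] q [ 0.07  0.69 -0.16  1.65  0.14  0.81 -0.74] x [ 0.  0. -1.] jaw -33.9 w 15.9 [ 0.1 -0.   0.3]
```

>>> arm_command([
  [0, 0, 0, -0.1, 0, 0, 0],
  [0, 0, 0, -0.1, 0, 0, 0],
  [0, 0, 0, -0.1, 0, 0, 0],
  [0, 0, 0, 0, 0, 0, 0],
  [0, 0, 0, 0, 0, 0, 0],
  [0, 0, 0, 0, 0, 0, 0],
])

```text
clock: 22.72
eef_pos: [628.6, -11.3, 151.3]
tool_rot: [-2.308, 1.571, 1.813]
force: [0.7, -0.3, -0.7]
width: 15.6
```

```bash
python3 st.py
```

```text
22.7167 [628.6 -11.3 151.3] q [ 0.07  0.69 -0.16  1.65  0.14  0.81 -0.74] x [-0.  0. -1.] jaw -33.9 w 15.6 [ 0.7 -0.3 -0.7]
```

>>> arm_command([
  [0, 0, 0, -0.1, 0, 0, 0],
  [0, 0, 0, 0, 0, 0, 0],
  [0, 0, 0, 0, 0, 0, 0],
])

```text
clock: 22.97
eef_pos: [628.7, -11.3, 151.2]
tool_rot: [2.009, 1.57, -0.154]
force: [-1.3, -0.2, 5.1]
width: 16.0
```

```bash
python3 st.py;  python3 - <<'E'
from h import *
b=ctrl.get_image("side");z=140
T=(628.65,-11.3)
cv2.imwrite("pics/g14.png",ov(b,"side",300,190,36,8,[(T,60,30),(T,z+5,36),(T,z,36)])[:600])
E
```

```text
22.9667 [628.7 -11.3 151.2] q [ 0.07  0.69 -0.16  1.65  0.14  0.81 -0.75] x [ 0. -0. -1.] jaw -33.9 w 16.0 [-1.3 -0.2  5.1]
```

View pics/g14.png

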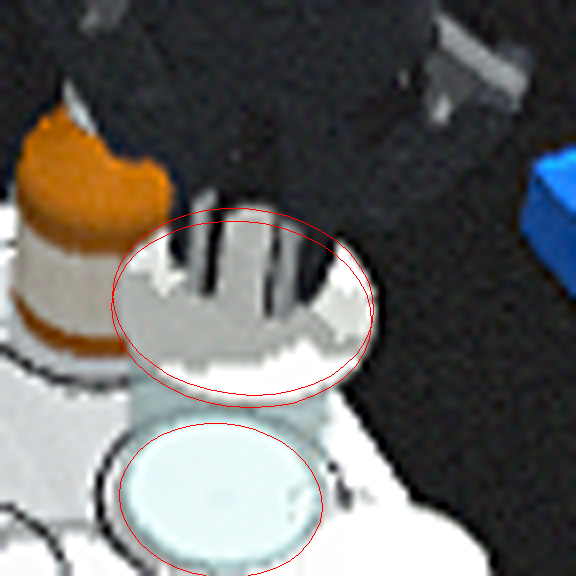

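>>> arm_command([
  [0.2, 0, 0, 0, 0, 0, 0],
  [0.4, 0, 0, 0, 0, 0, 0],
  [0.5, 0, 0, 0, 0, 0, 0],
  [0.5, 0, 0, 0, 0, 0, 0],
  [0.5, 0, 0, 0, 0, 0, 0],
  [0.5, 0, 0, 0.5, 0, 0, 0],
  [0.5, 0, 0, 1.5, 0, 0, 0],
  [0.5, 0, 0, 2, 0, 0, 0],
  [0.5, 0, 0, 2.5, 0, 0, 0],
  [0.5, -0.5, 1, 1.5, 0, 0, 0],
  [0.5, -1, 2.3, 0, 0, 0, 0],
  [0.5, -1, 2.3, 0, 0, 0, 0],
  [0.5, -1, 2.3, 0, 0, 0, 0],
  [0.5, -1, 2.3, 0, 0, 0, 0],
  [0.7, -1, 2.3, 0, 0, 0, 0],
  [0.7, -1, 2.3, 0, 0, 0, 0],
  [0.7, -1, 2.3, 0, 0, 0, 0],
  [0.7, -1, 2.3, 0, 0, 0, 0],
  [0.7, -1, 2.3, 0, 0, 0, 0],
  [0.7, -1, 2.3, 0, 0, 0, 0],
])

```text
clock: 24.68
eef_pos: [522.2, 230.5, 230.6]
tool_rot: [-2.333, 1.57, 1.788]
force: [0.1, -0.4, 0.1]
width: 59.6
```

```bash
python3 st.py;  python3 - <<'E'
from h import *
b=ctrl.get_image("side");z=140
T=(628.65,-11.3)
cv2.imwrite("pics/g15.png",ov(b,"side",300,190,36,8,[(T,60,30),(T,z+5,36),(T,z+34,9)])[:600])
E
```

```text
24.6833 [522.2 230.5 230.6] q [-0.34  0.52 -0.19  1.74  0.12  0.89 -1.17] x [-0.  0. -1.] jaw -33.9 w 59.6 [ 0.1 -0.4  0.1]
```

View pics/g15.png

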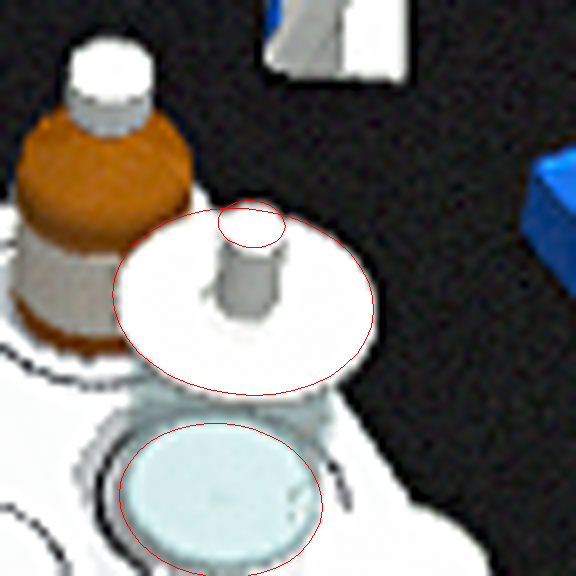

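>>> arm_command([
  [0.75, -0.89, 2.013, -1, 0, 0, 0],
  [0.75, -0.89, 2.013, -2, 0, 0, 0],
  [0.75, -0.89, 2.013, -2, 0, 0, 0],
  [0.75, -0.89, 2.013, -2, 0, 0, 0],
  [0.75, -0.89, 2.013, -2, 0, 0, 0],
  [0.75, -0.89, 2.013, -2, 0, 0, 0],
  [0.75, 0, 0, -1, 0, 0, 0],
  [0.75, 0, 0, 0, 0, 0, 0],
  [0.75, 0, 0, 0, 0, 0, 0],
  [0.75, 0, 0, 0, 0, 0, 0],
])

```text
clock: 25.57
eef_pos: [471.3, 348.6, 111.2]
tool_rot: [2.172, 1.569, 0.007]
force: [0.3, -0.2, 0.2]
width: 63.9
```

```bash
python3 st.py;  python3 - <<'E'
from h import *
b=ctrl.get_image("side")
T=(470.3,349.5)
cv2.imwrite("pics/g16.png",ov(b,"side",215,130,36,8,[(T,0,21),(T,60,21)])[:600])
E
```

```text
25.5667 [471.3 348.6 111.2] q [-0.59  0.69 -0.15  1.81  0.16  0.65 -1.43] x [ 0.001  0.    -1.   ] jaw -34.0 w 63.9 [ 0.3 -0.2  0.2]
```

View pics/g16.png

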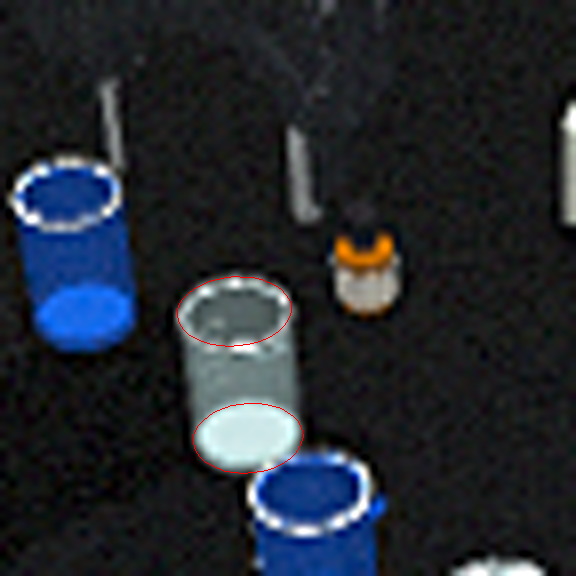

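>>> arm_command([
  [0.75, 0, 0, -1.5, 0, 0, 0],
  [0.75, 0, 0, -1.5, 0, 0, 0],
  [0.75, 0, 0, -1.5, 0, 0, 0],
  [0.75, 0, 0, -1.5, 0, 0, 0],
  [0.75, 0, 0, -1.5, 0, 0, 0],
  [0.75, 0, 0, -1, 0, 0, 0],
  [0.75, 0, 0, -0.6, 0, 0, 0],
  [0.75, 0, 0, 0, 0, 0, 0],
  [0.75, 0, 0, 0, 0, 0, 0],
  [0, 0, 0, 0, 0, 0, 0],
  [0, 0, 0, 0, 0, 0, 0],
  [0, 0, 0, 0, 0, 0, 0],
  [0, 0, 0, 0, 0, 0, 0],
  [0, 0, 0, 0, 0, 0, 0],
  [0, 0, 0, 0, 0, 0, 0],
  [0, 0, 0, 0, 0, 0, 0],
])

```text
clock: 26.95
eef_pos: [471.1, 350.0, 20.5]
tool_rot: [2.787, 1.569, 0.624]
force: [-0.4, -1.4, 5.6]
width: 40.2
```

```bash
python3 st.py
```

```text
26.95 [471.1 350.   20.5] q [-0.61  0.84 -0.12  1.84  0.19  0.47 -1.45] x [ 0.002  0.001 -1.   ] jaw -33.9 w 40.2 [-0.4 -1.4  5.6]
```

>>> arm_command([
  [0, 0, 0, 0.4, 0, 0, 0],
  [0, 0, 0, 1, 0, 0, 0],
  [0, 0, 0, 2, 0, 0, 0],
  [0, 0, 0, 2.5, 0, 0, 0],
  [0, 0, 0, 3, 0, 0, 0],
  [0, 0, 0, 3, 0, 0, 0],
  [0, 0, 0, 3, 0, 0, 0],
  [0, 0, 0, 3, 0, 0, 0],
  [0, 0, 0, 2.6, 0, 0, 0],
  [0, 0, 0, 1, 0, 0, 0],
  [0, 0.2, -1.1, 0, 0, 0, 0],
  [0, 0.4, -2.2, 0, 0, 0, 0],
  [0, 0.4, -2.2, 0, 0, 0, 0],
])

```text
clock: 28.03
eef_pos: [479.2, 293.0, 233.0]
tool_rot: [-0.324, 1.568, -2.485]
force: [0.0, -0.8, 1.0]
width: 40.5
```

```bash
python3 st.py;  python3 - <<'E'
from h import *
b=ctrl.get_image("side")
cv2.imwrite("pics/g17.png",crop(b,225,100,60,5)[:600])
E
```

```text
28.0333 [479.2 293.  233. ] q [-0.48  0.5  -0.18  1.76  0.11  0.89 -1.3 ] x [-0.002 -0.002 -1.   ] jaw -33.8 w 40.5 [ 0.  -0.8  1. ]
```

View pics/g17.png

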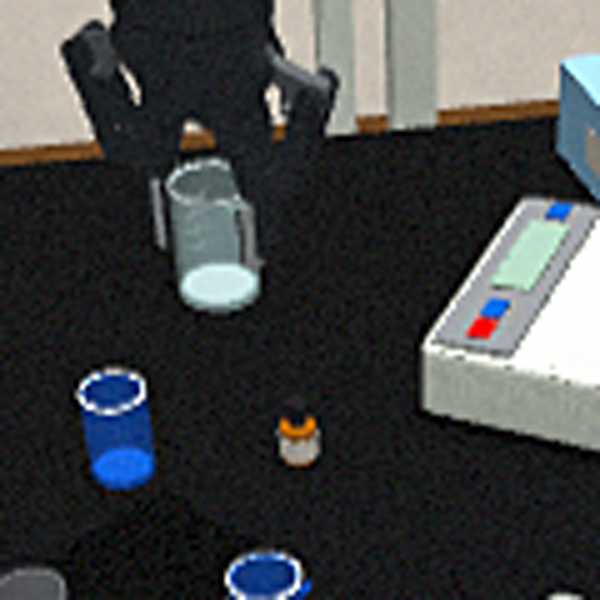

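>>> arm_command([
  [0, 0.455, -2.42, 0, 0, 0, 0],
  [0, 0.455, -2.42, 0, 0, 0, 0],
  [0, 0.455, -2.42, 0, 0, 0, 0],
  [0, 0.455, -2.42, 0, 0, 0, 0],
  [0, 0.455, -2.42, 0, 0, 0, 0],
  [0, 0.455, -2.42, 0, 0, 0, 0],
  [0, 0.455, -2.42, 0, 0, 0, 0],
  [0, 0.455, -2.42, 0, 0, 0, 0],
  [0, 0.455, -2.42, 0, 0, 0, 0],
  [0, 0.455, -2.42, 0, 0, 0, 0],
  [0, 0.455, -2.42, 0, 0, 0, 0],
  [0, 0.455, -2.42, 0, 0, 0, 0],
  [0, 0.455, -2.42, 0, 0, 0, 0],
  [0, 0.455, -2.42, 0, 0, 0, 0],
  [0, 0.455, -2.42, 0, 0, 0, 0],
  [0, 0.455, -2.42, 0, 0, 0, 0],
  [0, 0.455, -2.42, 0, 0, 0, 0],
  [0, 0, 0, 0, 0, 0, 0],
  [0, 0, 0, 0, 0, 0, 0],
  [0, 0, 0, 0, 0, 0, 0],
])

```text
clock: 29.75
eef_pos: [556.3, -116.6, 233.0]
tool_rot: [-1.349, 1.568, 2.771]
force: [0.0, 0.0, -0.3]
width: 40.2
```

>>> arm_command([
  [0, 0, 0, -1, 0, 0, 0],
  [0, 0, 0, -2, 0, 0, 0],
  [0, 0, 0, -2, 0, 0, 0],
  [0, 0, 0, -2, 0, 0, 0],
  [0, 0, 0, -2, 0, 0, 0],
  [0, 0, 0, -2, 0, 0, 0],
  [0, 0, 0, -1.5, 0, 0, 0],
  [0, 0, 0, -0.8, 0, 0, 0],
  [0, 0, 0, 0, 0, 0, 0],
  [0, 0, 0, 0, 0, 0, 0],
  [0, 0, 0, 0, 0, 0, 0],
])

```text
clock: 30.67
eef_pos: [558.2, -116.6, 102.0]
tool_rot: [2.125, 1.569, -0.037]
force: [0.2, 1.1, -1.1]
width: 40.5
```

```bash
python3 st.py;  python3 - <<'E'
from h import *
b=ctrl.get_image("side");z=ctrl.read_state()["eef_pos"][2]-20.5
T=(557.7,-117)
cv2.imwrite("pics/g18.png",ov(b,"side",280,240,36,8,[(T,z,21),(T,z+60,21)])[:600])
E
```

```text
30.6667 [ 558.2 -116.6  102. ] q [ 0.24  0.69 -0.12  1.86  0.14  0.6  -0.56] x [ 0.001 -0.    -1.   ] jaw -33.9 w 40.5 [ 0.2  1.1 -1.1]
```

View pics/g18.png

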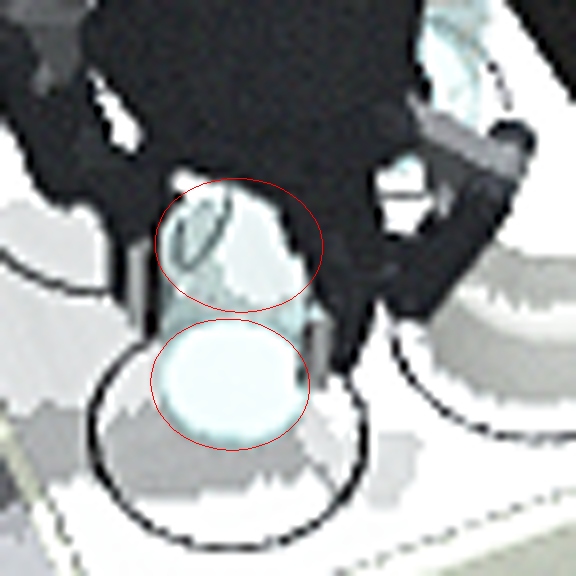

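>>> arm_command([
  [0, 0, 0, -0.6, 0, 0, 0],
  [0, 0, 0, -0.6, 0, 0, 0],
  [0, 0, 0, -0.4, 0, 0, 0],
  [0, 0, 0, -0.3, 0, 0, 0],
  [0, 0, 0, -0.1, 0, 0, 0],
  [0, 0, 0, -0.1, 0, 0, 0],
  [0, 0, 0, 0, 0, 0, 0],
  [0, 0, 0, 0, 0, 0, 0],
  [0, 0, 0, 0, 0, 0, 0],
])

```text
clock: 31.47
eef_pos: [557.3, -116.9, 80.5]
tool_rot: [-1.076, 1.57, 3.044]
force: [-2.4, 0.4, 4.5]
width: 40.6
```

```bash
python3 st.py
```

```text
31.4667 [ 557.3 -116.9   80.5] q [ 0.23  0.72 -0.12  1.87  0.15  0.56 -0.57] x [-0.  0. -1.] jaw -33.9 w 40.6 [-2.4  0.4  4.5]
```

Seated. Open, rise, and move clear towards the robot's right.

>>> arm_command([
  [0.55, 0, 0, 0, 0, 0, 0],
  [0.65, 0, 0, 0, 0, 0, 0],
  [0.75, 0, 0, 0, 0, 0, 0],
  [0.75, 0, 0, 0, 0, 0, 0],
  [0.75, 0, 0, 0, 0, 0, 0],
  [0.75, 0, 0, 0, 0, 0, 0],
  [0.75, 0, 0, 0.5, 0, 0, 0],
  [0.75, 0, 0, 1.5, 0, 0, 0],
  [0.75, 0, 0, 2.5, 0, 0, 0],
  [0.75, 0, 0, 3, 0, 0, 0],
  [0.75, 0, 0, 3, 0, 0, 0],
  [0.75, -0.5, -1, 2, 0, 0, 0],
  [0.75, -1, -3, 0, 0, 0, 0],
  [0.75, -1, -3, 0, 0, 0, 0],
  [0.75, -1, -3, 0, 0, 0, 0],
  [0.75, -1, -3, 0, 0, 0, 0],
  [0.75, -1, -3, 0, 0, 0, 0],
  [0.75, -1, -3, 0, 0, 0, 0],
  [0.75, 0, 0, 0, 0, 0, 0],
  [0.75, 0, 0, 0, 0, 0, 0],
])

```text
clock: 33.13
eef_pos: [491.3, -309.4, 205.5]
tool_rot: [0.305, 1.57, -1.863]
force: [-0.3, 0.8, 0.1]
width: 64.2
```

```bash
python3 st.py;  python3 - <<'E'
from h import *
b=ctrl.get_image("side");a=ctrl.get_image("top")
L=[((557.7,-117),60,21),((557.7,-117),120,21),((628.65,-11.3),60,30),((628.65,-11.3),145,36),((628.65,-11.3),174,9),((523,59.6),60,32),((523,59.6),165,17),((611.3,77),158,13),((646,-99.7),126,29)]
cv2.imwrite("pics/f1.png",ov(b,"side",280,205,75,4,L)[:600]);cv2.imwrite("pics/f2.png",ov(a,"top",283,185,50,6,L)[:600])
E
```

```text
33.1333 [ 491.3 -309.4  205.5] q [ 0.61  0.56 -0.15  1.74  0.11  0.85 -0.19] x [-0.    -0.001 -1.   ] jaw -34.2 w 64.2 [-0.3  0.8  0.1]
```

View pics/f1.png

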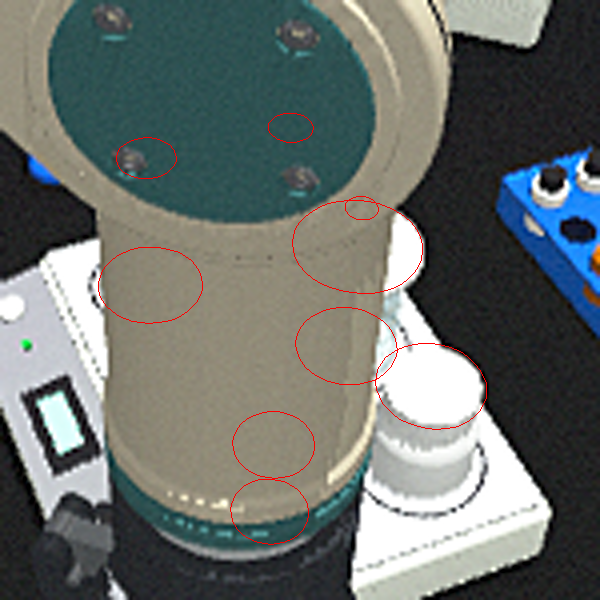

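View pics/f2.png

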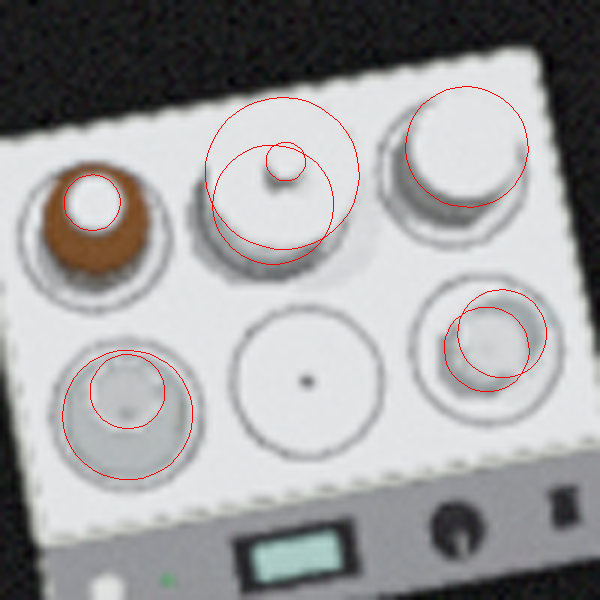

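>>> arm_command([
  [0.75, -2, -3, 0, 0, 0, 0],
  [0.75, -2, -3, 0, 0, 0, 0],
  [0.75, -2, -3, 0, 0, 0, 0],
  [0.75, -2, -3, 0, 0, 0, 0],
  [0.75, -2, -3, 0, 0, 0, 0],
  [0.75, -2, -3, 0, 0, 0, 0],
  [0.75, -2, -3, 0, 0, 0, 0],
  [0.75, -2, -3, 0, 0, 0, 0],
  [0.75, 0, 0, 0, 0, 0, 0],
  [0.75, 0, 0, 0, 0, 0, 0],
])

```text
clock: 34.07
eef_pos: [331.7, -547.7, 205.1]
tool_rot: [-1.004, 1.57, 3.114]
force: [0.9, 1.0, 0.1]
width: 64.3
```

```bash
python3 st.py;  python3 - <<'E'
from h import *
b=ctrl.get_image("side")
L=[((557.7,-117),60,21),((557.7,-117),120,21),((628.65,-11.3),60,30),((628.65,-11.3),145,36),((628.65,-11.3),174,9),((523,59.6),60,32),((523,59.6),165,17),((611.3,77),158,13),((646,-99.7),126,29)]
cv2.imwrite("pics/f3.png",ov(b,"side",280,205,75,4,L)[:600])
E
```

```text
34.0667 [ 331.7 -547.7  205.1] q [ 1.07  0.64 -0.15  1.57  0.11  0.94  0.29] x [-0.  0. -1.] jaw -34.1 w 64.3 [0.9 1.  0.1]
```

View pics/f3.png

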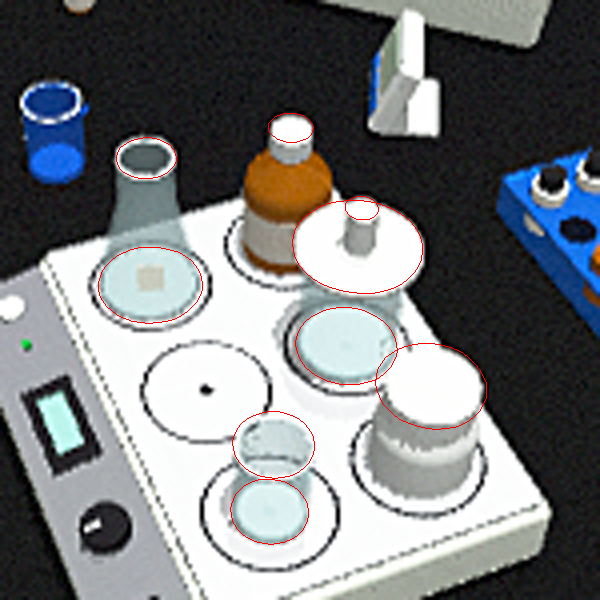

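All placed as predicted in both views; handing in.

```bash
python3 -c "
from cell import ctrl
print(ctrl.finish_job())"
```

```text
the job is handed in; nothing more can be done
None
```

The stirrer is set up and handed in at about 34 s of the 112 s allowed; the hand-in reports no verdict, so these are my own checks.

- **Placement:** The brown bottle was on the left back place. The conical flask therefore went to the left front, the small beaker to the right front, in front of the jar, and the large beaker to the back middle. The cover lies on the large beaker.
- **Final pictures:** I overlaid the expected outlines at the place centres on both the side and top views. Vessels and cover fitted to within about 2–3 mm, upright, with the cover flat and centred. The bottle and jar stand on their places.
- **Cameras:** They disagreed by about 2 mm on positions, so I used the average; no check failed.
- **Handling:** Set-down forces for the flask, cover and small beaker were about 5 N. The large beaker was let go at the computed height with no clear contact force, and it landed centred. The arm is clear and touches nothing.

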